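# Put the label printer back in service

## Task

The label printer in the pharmacy stockroom has just had a new roll. With closed fingers, push its half-open cover down until it is shut, then press the raised half of the rocker switch fully over, and then press the round feed button all the way in, keep it there for a moment and let it come back out. Do it in that order, do not press the square key, do not lift the cover, do not pick anything up, and leave everything standing around the printer where it is.

Things in the scene. Friction and masses are not known exactly. Their poses are not given: they have to be found in the camera images.
- printer: White label printer, fixed, 260 (x) x 250 (y) x 120 mm high. Origin: centre of underside; x to its back, y to its left, z up. Hinged cover on the right of its flat top (x -130 to +70, y -122 to +37 mm). On the left, at y = +82 and x = -90, -25, +40 mm, three black plates 50 x 70 x 4 mm carry the rocker, round button and square key, in varying order, turned as the printer is.
- cover (a joint): Opening angle of the cover, rad: 0 shut, starts at 0.28 to 0.5. Grey slab, 200 mm from hinge to front edge, 158 mm wide, 12 mm thick. Hinge along the printer's y at its x = +70 mm, height 120 mm (slab underside); the front edge, nearest the robot, rises. Friction holds it where it is left; 1 to 3 N down near the front edge moves it, and it stays shut when released.
- cover_front (a point): Point on the cover's top face, mid-width, 165 mm from the hinge line (35 mm from the front edge); moves with the cover. Cover shut: at x = -95, y = -42.5, z = 132 mm in the printer's frame, axes parallel to the printer's.
- rocker (a joint): Angle of the rocker, rad: 0 at the start (off, its left, outer end raised), 0.3 fully over (on). It stays where it is left; a press of about 2 to 4 N on the outer end tips it, and it meets a stop.
- rocker_raised (a point): Point on top of the rocker's raised (outer, +y) half, 23 mm from the pivot. Grey slab 24 (x) x 60 (y) x 10 mm; pivot along the printer's x at the slab's middle, 18 mm above the printer's top. The point is about 27 mm above the printer's top when off and goes down about 7 mm when fully over.
- feed (a joint): Travel of the round feed button, m: 0 out, 0.005 fully in. Springs back; 1 N starts it, 5 N holds it fully in.
- feed_top (a point): Centre of the top face of the round grey feed button, 28 mm in diameter; 18 mm above the printer's top when out. Presses straight down.
- pause (a joint): Travel of the square key, m: 0 out, 0.005 in. Not to be pressed.
- pause_top (a point): Centre of the top face of the square grey key, 26 x 26 mm; 18 mm above the printer's top. Leave it alone.
- vial: Loose amber vial, 30 mm in diameter, 50 mm high, standing on the printer's top behind the controls. Origin: centre of its underside.
- label_roll: Loose spare label roll standing on the counter left of the printer, 90 mm in diameter, 60 mm high, 25 mm bore. Origin: centre of its underside.
- tall_carton: Loose upright medicine carton, 45 x 60 x 115 mm high, right of the printer. Origin: centre of its underside.
- tablet_jar: Loose white jar, 60 mm in diameter, 85 mm high, right of the printer towards the robot. Origin: centre of its underside.
- flat_carton: Loose flat carton, 120 x 60 x 25 mm high, on the right of the counter. Origin: centre of its underside.
- pen_cup: Loose empty cup, 76 mm in diameter, 100 mm high, on the left of the counter. Origin: centre of its underside.

How it is judged:
By the outcome, as a careful person would: the job done as asked, in the order asked, and still so for the second after the job is handed in, with the robot touching nothing.
It also fails if it takes over 48 s, if anything falls off the work surface, if the arm or the gripper's body presses on something with over 40 N, if the wrist force passes 120 N, or if a joint passes its speed limit or range.

## Robot

A 6-joint arm with a two-finger parallel gripper is mounted at the origin on the work surface. World frame = base frame: x ahead of the robot, y to its left, z up, the work surface at z = 0. Lengths are in m, angles in rad, forces in N, time in s.
With the tool pointing down it reaches from about 0.35 to 0.775 m from the base axis. Payload 7.3 kg.
Tool frame: the origin (TCP) lies at the very end of the fingers, on their centre line; the grasp point (between the pads) lies robot.pinch_z behind it (robot.pinch_z is the distance from the TCP to the grasp point, in m); y points along the fingers, z is the direction in which the jaws open and shut, and the axes are right-handed (so a half turn about y gives the same grasp; the last joint's range is limited). The gripper opens to 92 mm and grips with 3 to 60 N. Pads are 19 mm wide; open, the fingers measure 130 mm over their backs; the gripper's body (75 mm by 190 mm) begins 47 mm behind the grasp point.
Start: joints at [-1.386, 0.342, 1.524, -0, 1.275, -0.146], TCP at [0.171, -0.497, 0.227] pointing down, gripper open.
Joint ranges: [-2.53, 2.53], [-0.77, 2.02], [0.04, 2.7], [-1, 4.14], [0.28, 2.66], [-3.11, 3.11]. Speed limits (rad/s): [2.57, 2.57, 3.14, 3.14, 3.14, 3.14].

## Interface

Orientations are given as [roll, pitch, yaw] about the fixed x, y, z axes, in that order (R = Rz(yaw) Ry(pitch) Rx(roll)).
In Python, from cell import status, viewer, robot gives the robot as it stands. The module is installed in compiled form; this text tells all that it offers.
- The arm moves only by the shell command python3 -m pendant 'ROWS' [FORCE]. ROWS is JSON, a list that holds one entry, the list of rows, each a list of 7 numbers: the shift along the tool's x, y, z in cm, then the turn, a rotation vector about the tool's x, y, z in rad, then the finger opening in cm, from 0 to 9.18. A call has 1 to 20 rows; each row is the pose to reach, as a shift and turn from the pose commanded when the call began, along the tool's axes at that moment; what a row does not reach only later rows make up. A row lasts 1/10 s, in which the tool goes at most 50 mm and 8.59 degrees, less where a joint would pass 70% of its speed; a pose out of reach is approached as far as the arm can. A call with a gripper value outside its range is refused whole. The fingers move at their own pace and stop on an object; FORCE is the grip in N (left out, the last holds). Time passes only in rows, so rows that repeat a pose let the fingers close. It gives the time, the measured TCP pose, the force and the opening at its end, in the units of the state.
- status.observe(): the state, without advancing time (a new reading comes with each control period).
- viewer.read_camera(name): name is "side" or "top"; returns a dict with "image" (400x640x3 uint8, red, green, blue), "range_z" (400x640 float32, m along the optical axis (not along the pixel's ray), 0 where there is no reading), "fx", "fy", "cx", "cy" (pixels), "distortion" ([k1, k2, p1, p2, k3] as OpenCV has them; the pictures are not rectified), "camera_from_world" (4x4, takes a point from world to camera coordinates). Camera axes: x right, y up, looking along -z (the intrinsics and any distortion apply to the point x, -y, -z); pixel columns grow to the right and rows downward; lengths in m; the calibration is good to about 2 mm. A picture is of the moment at which its call begins.
- robot.hand_in(): hands the job in, once; it reports no verdict.
The state is a dict: "time": time; "qpos": joint angles; "qvel": joint speeds; "joint_efforts": joint torques, N m; "tool_pos": TCP position; "tool_rot": TCP orientation; "contact_force": force on the tool from outside, world axes, zero at the start; "torque": the same for the moment, N m; "opening": finger opening in m.
Only numpy, scipy, OpenCV 4.12 (cv2) and the standard library are available. Lean on these libraries where they do the work, as an engineer would, in place of code of your own. Each camera call takes 0.05 s, during which the arm holds its last target. There are 200 camera calls.

## Working session

There is one attempt and no reset: what is moved stays moved. The work goes in short steps, Python scripts to look and compute and a shell command to move; the robot and the scene stay as the last step left them, time stands still between calls to the robot, and variables do not carry over. Pictures are saved under pics/ and viewed, about 8 in all and at most 12, crops included, and the job is handed in when it is done.

```bash
mkdir -p pics; cat > h.py <<'E'
import numpy as np, cv2
from cell import status, viewer, robot
def cam(n):
    c=viewer.read_camera(n); c['K']=np.array([[c['fx'],0,c['cx']],[0,c['fy'],c['cy']],[0,0,1.]]); c['d']=np.array(c['distortion'],float); c['T']=np.array(c['camera_from_world']); return c
def cloud(c):
    v,u=np.mgrid[0:400,0:640]
    p=cv2.undistortPoints(np.stack([u,v],-1).reshape(-1,1,2).astype(np.float64),c['K'],c['d']).reshape(400,640,2)
    z=c['range_z']; P=np.stack([p[...,0]*z,-p[...,1]*z,-z],-1)
    Ti=np.linalg.inv(c['T']); W=P@Ti[:3,:3].T+Ti[:3,3]; W[z==0]=np.nan; return W
def proj(c,X):
    q=np.atleast_2d(X)@c['T'][:3,:3].T+c['T'][:3,3]; q=q*[1,-1,-1]
    return cv2.projectPoints(q,np.zeros(3),np.zeros(3),c['K'],c['d'])[0].reshape(-1,2)
E
python3 - <<'E'
from h import *
for n in('top','side'):
    c=cam(n); cv2.imwrite(f'pics/{n}0.png',c['image'][...,::-1]); np.save(f'{n}0.npy',cloud(c)); print(n,np.linalg.inv(c['T'])[:3,3],(c['range_z']==0).mean())
s=status.observe(); print(s['time'],s['tool_pos'],s['tool_rot'],s['contact_force'],robot.pinch_z)
E
```

```text
top [ 0.21728112 -0.00399458  1.49348746] 0.003796875
side [-0.2608122   0.97120181  1.0549607 ] 0.0039609375
0.1 [ 0.17046122 -0.4961828   0.22611849] [-1.57213480e+00  1.66726921e-04 -2.81077654e+00] [-0.34232259 -0.2579814   0.68422223] 0.0188
```

View pics/top0.png

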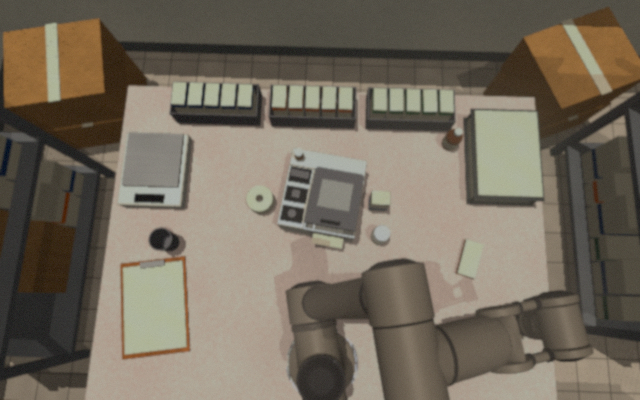

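View pics/side0.png

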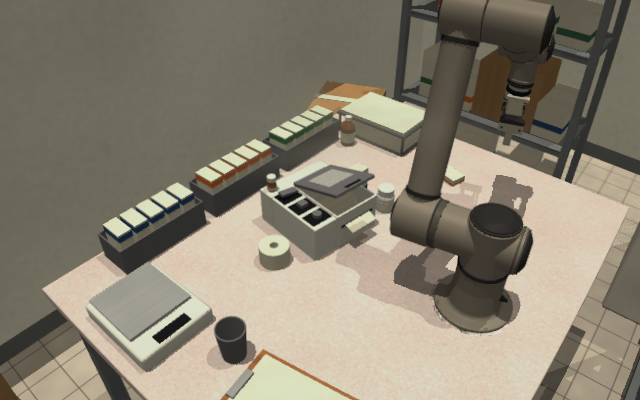

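The top view shows the printer at about (322,195), with the three control plates on its left at (299,174), (295,194) and (291,213). The cover is at (335,200), the vial at (299,155), and the tablet jar and tall carton are on the right. I'll enlarge both views and fit the printer pose from depth.

```bash
python3 - <<'E'
from h import *
t=cv2.imread('pics/top0.png')[140:260,260:400]; s=cv2.imread('pics/side0.png')[155:275,245:405]
a=cv2.resize(t,None,fx=5,fy=5,interpolation=cv2.INTER_CUBIC); cv2.imwrite('pics/topc.png',a)
cv2.imwrite('pics/sidec.png',cv2.resize(s,None,fx=5,fy=5,interpolation=cv2.INTER_CUBIC))
W=np.load('top0.npy'); 
for p in [(299,174),(295,194),(291,213),(280,225),(300,155),(310,165),(330,225),(340,200),(345,170),(380,200),(381,234),(260,199),(330,240)]: print(p,W[p[1],p[0]].round(4))
for n in('top','side'):
    W=np.load(n+'0.npy'); m=(abs(W[...,2]-.12)<.006)&(W[...,0]>.3)&(W[...,0]<.9)&(abs(W[...,1])<.35); 
    k,l,st,_=cv2.connectedComponentsWithStats(m.astype(np.uint8)); print(n,[(x.tolist(),) for x in st[1:] if x[4]>60])
E
```

```text
(299, 174) [0.5882 0.0918 0.1454]
(295, 194) [0.5238 0.102  0.1391]
(291, 213) [0.4625 0.1118 0.1372]
(280, 225) [0.4268 0.1469 0.1138]
(300, 155) [0.6436 0.0897 0.1708]
(310, 165) [0.6268 0.0591 0.1201]
(330, 225) [ 0.4199 -0.0118  0.1917]
(340, 200) [ 0.5033 -0.0406  0.1659]
(345, 170) [ 0.6139 -0.0556  0.1189]
(380, 200) [ 0.5186 -0.1709  0.1143]
(381, 234) [ 0.4128 -0.1786  0.0831]
(260, 199) [ 0.5339  0.2345 -0.0021]
(330, 240) [ 0.3889 -0.014   0.0746]
top [([226, 85, 11, 23, 103],), ([272, 87, 15, 22, 138],), ([305, 88, 15, 22, 112],), ([322, 88, 14, 23, 145],), ([339, 89, 13, 23, 133],), ([373, 90, 14, 23, 130],), ([389, 90, 15, 23, 152],), ([406, 91, 14, 23, 166],), ([422, 91, 13, 23, 130],), ([237, 95, 15, 14, 89],), ([289, 96, 14, 14, 96],), ([277, 148, 90, 91, 2237],), ([371, 191, 19, 14, 176],)]
side [([269, 112, 54, 30, 553],), ([196, 140, 76, 45, 953],), ([261, 161, 116, 72, 1848],), ([157, 183, 37, 25, 376],)]
```

View pics/topc.png

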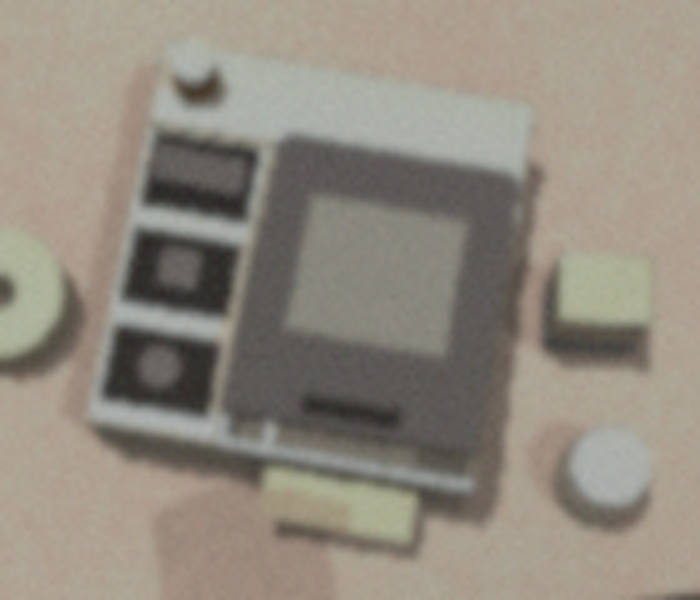

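View pics/sidec.png

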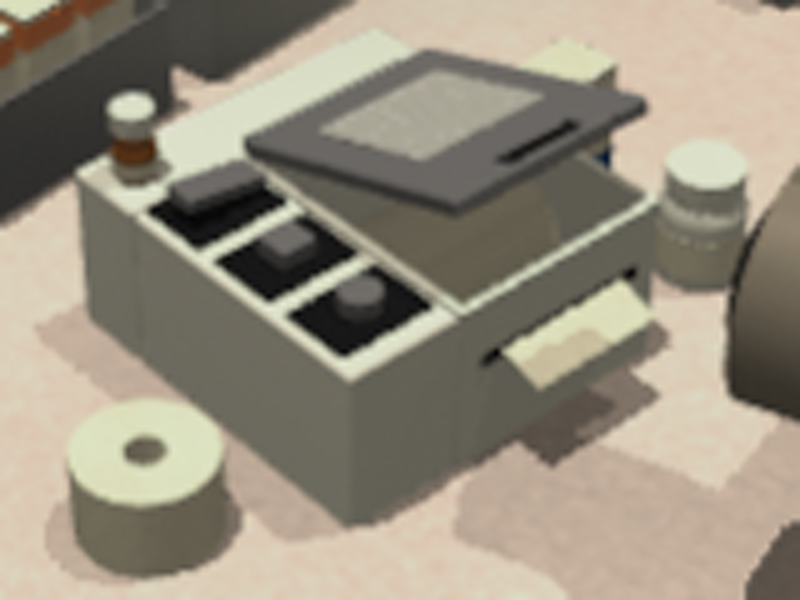

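Control order, from front to back: round feed button (topc 159,367; sidec 360,288), square key (180,269; 288,238), rocker (203,165). I'll fit the printer pose from corners and controls in both views.

```bash
cat > fit.py <<'E'
from h import *
from scipy.optimize import least_squares
from scipy.spatial.transform import Rotation as Ro
T=[((165,45),(.13,.125,.12)),((90,420),(-.13,.125,.12)),((472,490),(-.13,-.125,.12)),((530,103),(.13,-.125,.12)),((159,367),(-.09,.082,.138)),((180,269),(-.025,.082,.138))]
S=[((350,380),(-.13,.125,.12)),((78,172),(.13,.125,.12)),((655,203),(-.13,-.125,.12)),((360,288),(-.09,.082,.138)),((288,237),(-.025,.082,.138))]
c=cam('top'),cam('side')
def pix(L,o): return (np.array([l[0] for l in L])+.5)/5-.5+o
obs=[pix(T,(260,140)),pix(S,(245,155))]
mod=[np.array([l[1] for l in L]) for L in (T,S)]
def w(p,M): return M@Ro.from_euler('z',p[2]).as_matrix().T+[p[0],p[1],p[3]]
def res(p,ks=(0,1)): return np.concatenate([(proj(c[k],w(p,mod[k]))-obs[k]).ravel() for k in ks])
for ks in((0,1),(0,),(1,)):
    r=least_squares(res,[.52,.02,-.15,0],args=(ks,),loss='soft_l1'); print(ks,r.x.round(4)); 
    if len(ks)==2: p=r.x; print(res(p).reshape(-1,2).round(1).tolist())
np.save('pose.npy',p)
for n,k in('top',0),('side',1):
    W=np.load(n+'0.npy')
    q=(W-[p[0],p[1],0])@Ro.from_euler('z',p[2]).as_matrix()
    x,y,z=np.moveaxis(q,-1,0)
    m=(abs(z-.12)<.01)&(x>.08)&(x<.12)&(abs(y)<.07); print(n,'top z',np.nanmedian(z[m]))
    m=(y>-.1)&(y<.02)&(x>-.1)&(x<.05)&(z>.125)&(z<.25); print('cover fit',np.polyfit(x[m],z[m],1), 'angle',np.arctan(-np.polyfit(x[m],z[m],1)[0]))
    m=(abs(y-.105)<.012)&(abs(x-.04)<.01); print('rocker z',np.nanmedian(z[m]))
for nm,P in dict(cover=(-.095,-.0425,.132),rock=(.04,.105,.147),feed=(-.09,.082,.138),pause=(-.025,.082,.138)).items(): print(nm,w(p,np.array([P])).round(4))
E
python3 fit.py
```

```text
(0, 1) [ 0.5401  0.0153 -0.1453 -0.0031]
[[-0.3, -1.4], [-1.1, 0.3], [0.1, 0.1], [1.4, -0.1], [0.4, 0.0], [0.1, -0.1], [0.2, 0.4], [-1.2, 0.0], [0.9, -0.3], [0.2, 0.4], [-0.1, 0.1]]
(0,) [ 0.5443  0.0165 -0.1396 -0.024 ]
(1,) [ 0.5534 -0.0009 -0.1516 -0.0194]
top top z 0.12044928670600918
cover fit [-0.31765991  0.15572792] angle 0.3075787825728913
rocker z 0.14558181061835074
side top z 0.11831227295130797
cover fit [-0.32186141  0.15336191] angle 0.31139053359133895
rocker z 0.12772823164569558
cover [[ 0.44   -0.013   0.1289]]
rock [[0.5949 0.1134 0.1439]]
feed [[0.463  0.1095 0.1349]]
pause [[0.5273 0.1001 0.1349]]
```

The fit has residuals of about 1 px. The printer is at (0.540, 0.015) with yaw -0.145, and the depth check gives the top at 0.12 and the cover angle at about 0.31. Next I'll work out the moves, with the jaws along the printer's y.

```bash
cat > go.py <<'E'
import sys
from h import *
from scipy.spatial.transform import Rotation as Ro
p=np.load('pose.npy')
s=status.observe(); R=Ro.from_euler('xyz',s['tool_rot']).as_matrix(); Rz=Ro.from_euler('z',p[2]).as_matrix()
G=Rz@np.array([[-1,0,0],[0,0,-1],[0,-1,0.]])   # tool x=-x, y=down, z=-y of the printer
print('t',s['time'],'q',np.round(s['qpos'],2),'F',np.round(s['contact_force'],1),'open',round(s['opening'],4))
print('tcp in printer frame mm',((np.array(s['tool_pos'])-[p[0],p[1],0])@Rz*1000).round(1))
print('turn',Ro.from_matrix(R.T@G).as_rotvec().round(3))
for a in sys.argv[1:]:
    P=np.array(eval(a))/1000; W=Rz@P+[p[0],p[1],0]
    print(a,W.round(3),'shift cm',((W-s['tool_pos'])@R*100).round(2))
E
python3 go.py '(-95,-42.5,230)' '(-95,-42.5,200)'
```

```text
t 0.2 q [-1.39  0.34  1.52 -0.    1.28 -0.15] F [-0.1  0.3  0.7] open 0.0922
tcp in printer frame mm [-291.7 -559.8  226.3]
turn [0.001 0.476 0.   ]
(-95,-42.5,230) [ 0.44  -0.013  0.23 ] shift cm [-41.19  -0.33 -36.96]
(-95,-42.5,200) [ 0.44  -0.013  0.2  ] shift cm [-41.19   2.67 -36.96]
```

```bash
python3 -m pendant '[[[0,-4,0,0,0,0,0],[-20.6,-4,-18.5,0,0.24,0,0],[-20.6,-4,-18.5,0,0.24,0,0],[-20.6,-4,-18.5,0,0.24,0,0],[-20.6,-4,-18.5,0,0.24,0,0],[-20.6,-4,-18.5,0,0.24,0,0],[-41.2,-4,-37,0,0.476,0,0],[-41.2,-4,-37,0,0.476,0,0],[-41.2,-4,-37,0,0.476,0,0],[-41.2,-4,-37,0,0.476,0,0],[-41.2,-4,-37,0,0.476,0,0],[-41.2,-4,-37,0,0.476,0,0],[-41.2,-4,-37,0,0.476,0,0],[-41.2,-4,-37,0,0.476,0,0],[-41.2,-4,-37,0,0.476,0,0],[-41.2,-2,-37,0,0.476,0,0],[-41.2,-1,-37,0,0.476,0,0],[-41.2,-1,-37,0,0.476,0,0]]]' 20; python3 go.py '(-95,-42.5,200)'  '(-95,-42.5,140)'
```

```text
time: 2.0
tool_pos: [0.4388, -0.0136, 0.2355]
tool_rot: [-1.571, -0.003, 2.994]
contact_force: [-0.2, 0.3, 0.1]
opening: 0.0006
t 2.0 q [-0.21  0.18  1.72 -0.    1.24  1.51] F [-0.2  0.3  0.1] open 0.0006
tcp in printer frame mm [-96.1 -43.4 235.5]
turn [-0.    -0.002  0.003]
(-95,-42.5,200) [ 0.44  -0.013  0.2  ] shift cm [-0.12  3.55 -0.09]
(-95,-42.5,140) [ 0.44  -0.013  0.14 ] shift cm [-0.14  9.55 -0.09]
```

```bash
python3 -m pendant '[[[-0.1,2,-0.1,0,0,0,0],[-0.1,3.5,-0.1,0,0,0,0],[-0.1,4.2,-0.1,0,0,0,0],[-0.1,4.8,-0.1,0,0,0,0],[-0.1,5.4,-0.1,0,0,0,0],[-0.1,6,-0.1,0,0,0,0],[-0.1,6.6,-0.1,0,0,0,0],[-0.1,7.2,-0.1,0,0,0,0],[-0.1,7.8,-0.1,0,0,0,0],[-0.1,8.4,-0.1,0,0,0,0],[-0.1,8.8,-0.1,0,0,0,0],[-0.1,9.2,-0.1,0,0,0,0],[-0.1,9.6,-0.1,0,0,0,0],[-0.1,9.8,-0.1,0,0,0,0],[-0.1,9.8,-0.1,0,0,0,0]]]'; python3 go.py
```

```text
time: 3.5
tool_pos: [0.4412, -0.012, 0.1384]
tool_rot: [-1.571, -0.0, 2.996]
contact_force: [0.3, 0.0, -0.3]
opening: 0.0002
t 3.5 q [-0.2   0.29  1.87 -0.    0.98  1.52] F [ 0.3  0.  -0.3] open 0.0002
tcp in printer frame mm [-93.9 -41.3 138.4]
turn [-0.  0.  0.]
```

```bash
python3 -m pendant '[[[0,0.2,0,0,0,0,0],[0,0.4,0,0,0,0,0],[0,0.6,0,0,0,0,0],[0,0.6,0,0,0,0,0]]]'
```

```text
time: 3.9
tool_pos: [0.4412, -0.012, 0.1325]
tool_rot: [-1.571, 0.0, 2.996]
contact_force: [-0.1, 0.0, -0.1]
opening: 0.0002
```

```bash
python3 -m pendant '[[[0,0.1,0,0,0,0,0],[0,0.2,0,0,0,0,0],[0,0.2,0,0,0,0,0]]]'; python3 - <<'E'
from h import *
c=cam('side'); cv2.imwrite('pics/s1.png',cv2.resize(c['image'][120:270,240:420,::-1],None,fx=4,fy=4,interpolation=cv2.INTER_CUBIC))
E
```

```text
time: 4.2
tool_pos: [0.4414, -0.012, 0.132]
tool_rot: [-1.571, 0.001, 2.997]
contact_force: [-4.5, 1.0, 14.7]
opening: 0.0005
```

View pics/s1.png

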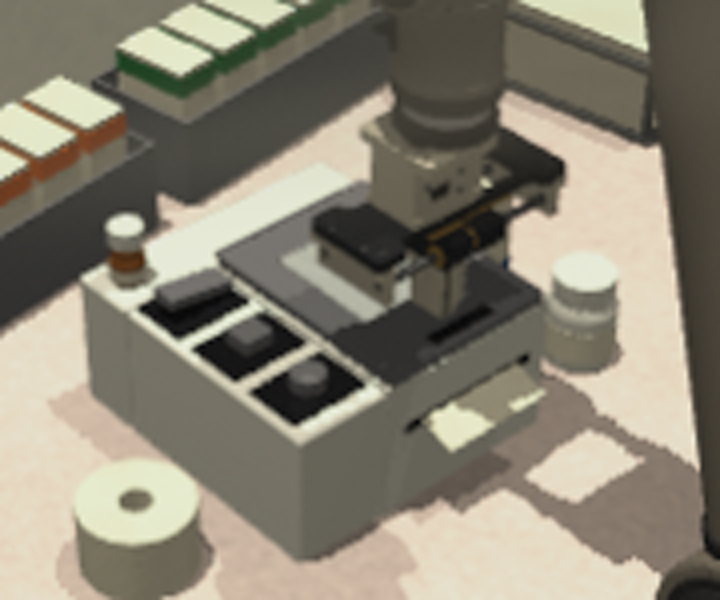

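The cover lies flat on the printer, seen along its front edge at about (470,330). Contact was at z=0.132 with 15 N, which matches the shut height. Next is the rocker.

```bash
python3 -m pendant '[[[0,-2,0,0,0,0,0],[0,-5,0,0,0,0,0],[0,-5,0,0,0,0,0]]]'; python3 go.py '(40,117,180)' '(40,117,152)'
```

```text
time: 4.55
tool_pos: [0.4434, -0.0124, 0.1839]
tool_rot: [-1.57, 0.007, 2.996]
contact_force: [0.5, 0.6, 0.2]
opening: 0.0005
t 4.55 q [-0.2   0.23  1.81 -0.    1.09  1.52] F [0.5 0.6 0.2] open 0.0005
tcp in printer frame mm [-91.7 -41.4 183.9]
turn [-0.     0.    -0.007]
(40,117,180) [0.597 0.125 0.18 ] shift cm [-13.17   0.48 -15.84]
(40,117,152) [0.597 0.125 0.152] shift cm [-13.15   3.28 -15.84]
```

```bash
python3 -m pendant '[[[-3,-0.5,-4,0,0,0,0],[-7,-0.5,-8,0,0,0,0],[-10,-0.5,-12,0,0,0,0],[-13.3,-0.5,-15.8,0,0,0,0],[-13.3,-0.5,-15.8,0,0,0,0],[-13.3,-0.5,-15.8,0,0,0,0],[-13.3,-0.5,-15.8,0,0,0,0],[-13.3,1,-15.8,0,0,0,0],[-13.3,2.4,-15.8,0,0,0,0],[-13.3,2.4,-15.8,0,0,0,0]]]'; python3 go.py '(40,117,140)'; python3 - <<'E'
from h import *
c=cam('side'); cv2.imwrite('pics/s2.png',cv2.resize(c['image'][140:260,240:380,::-1],None,fx=5,fy=5,interpolation=cv2.INTER_CUBIC))
E
```

```text
time: 5.55
tool_pos: [0.5937, 0.1237, 0.1553]
tool_rot: [-1.57, -0.004, 2.995]
contact_force: [0.4, 0.2, -0.8]
opening: 0.0005
t 5.55 q [ 0.08  0.55  1.39 -0.    1.21  1.8 ] F [ 0.4  0.2 -0.8] open 0.0005
tcp in printer frame mm [ 37.3 115.  155.3]
turn [-0.001 -0.001  0.004]
(40,117,140) [0.597 0.125 0.14 ] shift cm [-0.28  1.53 -0.2 ]
```

View pics/s2.png

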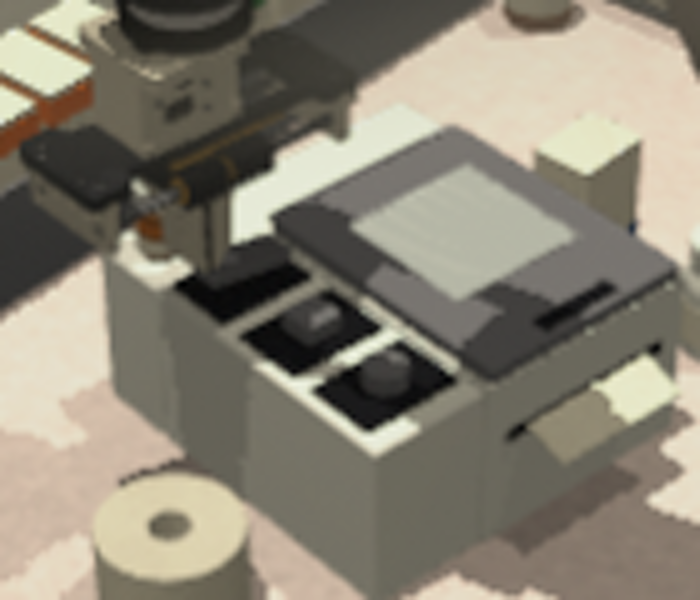

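The closed fingers are over the rocker's outer end at about (200,255). The vial is behind and clear, and the cover is shut. Pressing down.

```bash
python3 -m pendant '[[[-0.1,0.4,-0.1,0,0,0,0],[-0.1,0.7,-0.1,0,0,0,0],[-0.1,1.0,-0.1,0,0,0,0],[-0.1,1.2,-0.1,0,0,0,0],[-0.1,1.4,-0.1,0,0,0,0],[-0.1,1.4,-0.1,0,0,0,0]]]'
```

```text
time: 6.2
tool_pos: [0.5968, 0.1262, 0.1426]
tool_rot: [-1.571, 0.0, 2.996]
contact_force: [0.0, 0.3, -0.4]
opening: 0.0
```

```bash
python3 -m pendant '[[[0,0.1,0,0,0,0,0],[0,0.15,0,0,0,0,0],[0,0.15,0,0,0,0,0]]]'; python3 go.py
```

```text
time: 6.5
tool_pos: [0.5968, 0.1263, 0.1413]
tool_rot: [-1.571, 0.0, 2.997]
contact_force: [-0.0, 2.9, 1.0]
opening: 0.0001
t 6.5 q [0.08 0.57 1.4  0.   1.17 1.8 ] F [-0.   2.9  1. ] open 0.0001
tcp in printer frame mm [ 40.  118.  141.3]
turn [ 0.  0. -0.]
```

```bash
python3 -m pendant '[[[0,0.1,0,0,0,0,0],[0,0.1,0,0,0,0,0],[0,0.2,0,0,0,0,0],[0,0.2,0,0,0,0,0]]]'; python3 go.py
```

```text
time: 6.9
tool_pos: [0.5969, 0.1266, 0.1392]
tool_rot: [-1.572, 0.0, 2.996]
contact_force: [0.7, 5.4, 0.5]
opening: 0.0002
t 6.9 q [0.08 0.57 1.4  0.   1.17 1.8 ] F [0.7 5.4 0.5] open 0.0002
tcp in printer frame mm [ 40.  118.3 139.2]
turn [ 0.001  0.    -0.   ]
```

The force is sideways and there is no vertical load, so the fingertips must be thinner than assumed and are catching the rocker's end. I'll lift and press 12 mm further in.

```bash
python3 -m pendant '[[[0,-1,0,0,0,0,0],[0,-2,0,0,0,0,0],[0,-2,1.2,0,0,0,0],[0,-2,1.2,0,0,0,0],[0,-2,1.2,0,0,0,0]]]'; python3 go.py; python3 - <<'E'
from h import *
c=cam('side'); cv2.imwrite('pics/s3.png',cv2.resize(c['image'][160:220,255:345,::-1],None,fx=8,fy=8,interpolation=cv2.INTER_CUBIC))
E
```

```text
time: 7.4
tool_pos: [0.5948, 0.1133, 0.159]
tool_rot: [-1.57, -0.0, 2.995]
contact_force: [-0.8, -0.2, -0.5]
opening: 0.0005
t 7.4 q [ 0.06  0.55  1.39 -0.    1.21  1.78] F [-0.8 -0.2 -0.5] open 0.0005
tcp in printer frame mm [ 39.9 104.8 159. ]
turn [-0.    -0.001  0.   ]
```

View pics/s3.png

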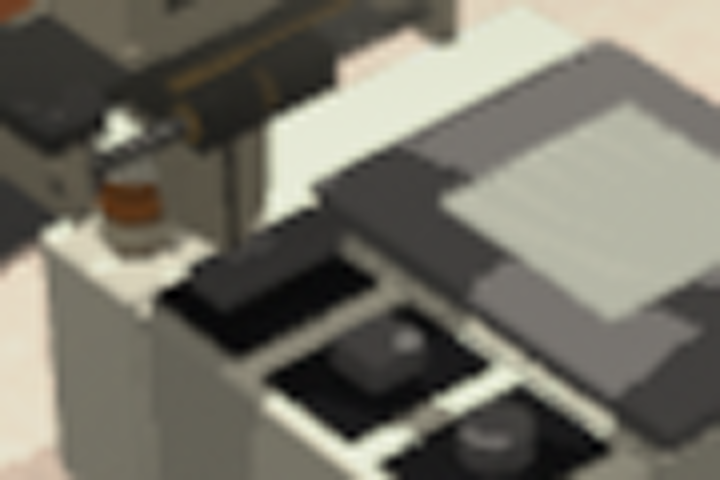

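The rocker (about 265,265) is partly shaded and its state is unclear. The cover and vial are unchanged. I'll press and feel for the stop.

```bash
python3 -m pendant '[[[0,0.5,0,0,0,0,0],[0,0.9,0,0,0,0,0],[0,1.1,0,0,0,0,0],[0,1.3,0,0,0,0,0],[0,1.3,0,0,0,0,0]]]'
```

```text
time: 7.95
tool_pos: [0.5948, 0.1142, 0.1457]
tool_rot: [-1.571, -0.001, 2.997]
contact_force: [0.1, 0.3, -0.0]
opening: 0.0007
```

```bash
python3 -m pendant '[[[0,0.2,0,0,0,0,0],[0,0.4,0,0,0,0,0],[0,0.5,0,0,0,0,0],[0,0.5,0,0,0,0,0]]]'
```

```text
time: 8.35
tool_pos: [0.5952, 0.1143, 0.1413]
tool_rot: [-1.571, 0.0, 2.996]
contact_force: [-0.7, -0.4, 0.9]
opening: 0.0006
```

```bash
python3 -m pendant '[[[0,0.1,0,0,0,0,0],[0,0.15,0,0,0,0,0],[0,0.25,0,0,0,0,0],[0,0.25,0,0,0,0,0]]]'; python3 go.py
```

```text
time: 8.75
tool_pos: [0.5953, 0.1144, 0.1398]
tool_rot: [-1.571, 0.001, 2.996]
contact_force: [-1.8, 1.9, 7.5]
opening: 0.0007
t 8.75 q [0.06 0.56 1.41 0.   1.16 1.78] F [-1.8  1.9  7.5] open 0.0007
tcp in printer frame mm [ 40.2 106.  139.8]
turn [ 0.     0.    -0.001]
```

It reached the stop at z=0.1398 with 7.5 N, where 0.140 was expected. One more firm millimetre, then I'll retreat toward the feed button (printer -90, 82) and check.

```bash
python3 -m pendant '[[[0,0.1,0,0,0,0,0],[0,0.1,0,0,0,0,0]]]'; python3 -m pendant '[[[0,-2,0,0,0,0,0],[0,-4,0,0,0,0,0],[4,-4,1,0,0,0,0],[8,-4,2,0,0,0,0],[12,-4,2.3,0,0,0,0],[13,-4,2.3,0,0,0,0],[13,-4,2.3,0,0,0,0],[13,-4,2.3,0,0,0,0]]]'; python3 go.py '(-90,82,138)'; python3 - <<'E'
from h import *
from scipy.spatial.transform import Rotation as Ro
p=np.load('pose.npy')
for n in('top','side'):
    c=cam(n); W=cloud(c)
    if n=='side': cv2.imwrite('pics/s4.png',cv2.resize(c['image'][150:230,250:370,::-1],None,fx=6,fy=6,interpolation=cv2.INTER_CUBIC))
    for lab,V in('before',np.load(n+'0.npy')),('now',W):
        x,y,z=np.moveaxis((V-[p[0],p[1],0])@Ro.from_euler('z',p[2]).as_matrix(),-1,0)
        m=(abs(x-.04)<.012)&(abs(y-.082)<.03)&(z>.132)&(z<.16); print(n,lab,m.sum(),'slope',np.polyfit(y[m],z[m],1).round(3))
        m=(y>-.1)&(y<.02)&(x>-.12)&(x<.06)&(z>.125)&(z<.2); print('  cover slope',np.polyfit(x[m],z[m],1).round(3))
E
```

```text
time: 8.95
tool_pos: [0.5953, 0.1143, 0.1396]
tool_rot: [-1.571, 0.002, 2.996]
contact_force: [-3.3, 2.4, 12.6]
opening: 0.0004
time: 9.75
tool_pos: [0.4645, 0.11, 0.178]
tool_rot: [-1.571, 0.002, 2.996]
contact_force: [-0.1, -0.4, 0.2]
opening: 0.0003
t 9.75 q [ 0.07  0.3   1.73 -0.    1.11  1.79] F [-0.1 -0.4  0.2] open 0.0003
tcp in printer frame mm [-88.6  82.7 178. ]
turn [-0.     0.    -0.002]
(-90,82,138) [0.463 0.11  0.138] shift cm [0.15 4.   0.07]
top before 131 slope [0.145 0.131]
  cover slope [-0.316  0.156]
top now 5 slope [-0.542  0.18 ]
  cover slope [0.001 0.133]
side before 87 slope [0.115 0.131]
  cover slope [-0.31   0.153]
side now 41 slope [-0.113  0.15 ]
  cover slope [0.005 0.131]
```

View pics/s4.png

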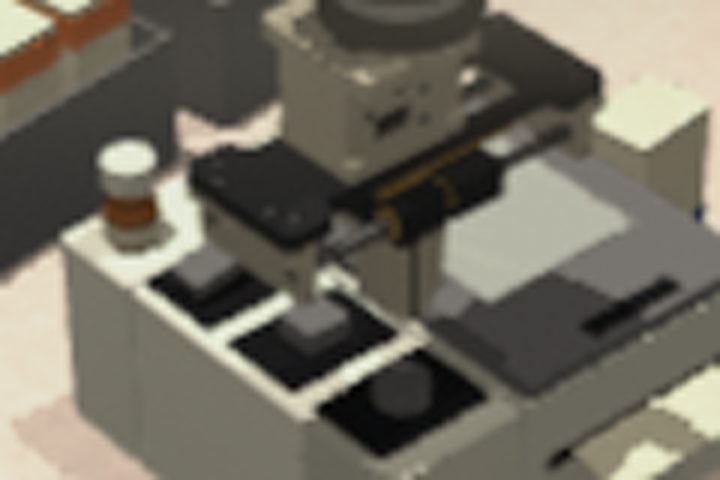

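The rocker slope went from +0.115 to -0.113 in the same view, so it is fully over. The cover slope is 0, and the vial is standing. Now I'll press the feed button, out at 0.138 and in at 0.133.

```bash
python3 -m pendant '[[[0.1,2,0,0,0,0,0],[0.1,3.4,0,0,0,0,0],[0.1,3.8,0,0,0,0,0],[0.1,4.1,0,0,0,0,0],[0.1,4.3,0,0,0,0,0],[0.1,4.5,0,0,0,0,0],[0.1,4.5,0,0,0,0,0]]]'; python3 go.py
```

```text
time: 10.55
tool_pos: [0.4625, 0.1102, 0.1334]
tool_rot: [-1.571, 0.001, 2.996]
contact_force: [-1.6, -0.6, 4.4]
opening: 0.0002
t 10.55 q [ 0.07  0.36  1.79 -0.    0.99  1.79] F [-1.6 -0.6  4.4] open 0.0002
tcp in printer frame mm [-90.5  82.6 133.4]
turn [-0.     0.    -0.001]
```

Nearly in at 4.4 N. I'll press on until it reaches the stop, and hold.

```bash
python3 -m pendant '[[[0,0.1,0,0,0,0,0],[0,0.2,0,0,0,0,0],[0,0.2,0,0,0,0,0],[0,0.2,0,0,0,0,0],[0,0.2,0,0,0,0,0]]]'
```

```text
time: 11.05
tool_pos: [0.4626, 0.1102, 0.1329]
tool_rot: [-1.571, 0.003, 2.997]
contact_force: [-7.5, -2.5, 18.4]
opening: 0.0005
```

It is on the stop at 18 N and z=0.1329. I'll hold for another second, then lift clear.

```bash
python3 -m pendant '[[[0,0,0,0,0,0,0],[0,0,0,0,0,0,0],[0,0,0,0,0,0,0],[0,0,0,0,0,0,0],[0,0,0,0,0,0,0],[0,0,0,0,0,0,0],[0,0,0,0,0,0,0],[0,0,0,0,0,0,0],[0,0,0,0,0,0,0],[0,0,0,0,0,0,0]]]'; python3 -m pendant '[[[0,-2,0,0,0,0,0],[0,-6,0,0,0,0,0],[0,-10,0,0,0,0,0],[0,-14,0,0,0,0,0],[4,-14,5,0,0,0,0],[6,-14,10,0,0,0,0],[6,-14,15,0,0,0,0],[6,-14,20,0,0,0,0],[6,-14,25,0,0,0,0],[6,-14,25,0,0,0,0],[6,-14,25,0,0,0,0],[6,-14,25,0,0,0,0],[6,-14,25,0,0,0,0]]]'; python3 - <<'E'
from h import *
from scipy.spatial.transform import Rotation as Ro
p=np.load('pose.npy')
for n in('top','side'):
    c=cam(n); W=cloud(c); cv2.imwrite(f'pics/{n}9.png',cv2.resize(c['image'][130:270,240:420,::-1],None,fx=4,fy=4,interpolation=cv2.INTER_CUBIC))
    x,y,z=np.moveaxis((W-[p[0],p[1],0])@Ro.from_euler('z',p[2]).as_matrix(),-1,0)
    m=(abs(x-.04)<.012)&(abs(y-.082)<.03)&(z>.132)&(z<.16); print(n,m.sum(),'rocker slope',np.polyfit(y[m],z[m],1).round(3))
    m=(y>-.1)&(y<.02)&(x>-.12)&(x<.06)&(z>.125)&(z<.2); print('  cover slope',np.polyfit(x[m],z[m],1).round(3))
    for k,q in('feed',-.09),('pause',-.025): m=(abs(x-q)<.009)&(abs(y-.082)<.009); print(k,np.nanmedian(z[m]))
E
```

```text
time: 12.05
tool_pos: [0.4626, 0.1102, 0.1329]
tool_rot: [-1.571, 0.003, 2.997]
contact_force: [-6.9, -1.8, 18.7]
opening: 0.0004
time: 13.35
tool_pos: [0.3668, -0.1275, 0.2708]
tool_rot: [-1.571, 0.001, 2.998]
contact_force: [-0.4, 0.6, -0.3]
opening: 0.0005
top 126 rocker slope [-0.141  0.155]
  cover slope [0.002 0.133]
feed 0.1372554459887796
pause 0.13808962607912434
side 95 rocker slope [-0.13   0.151]
  cover slope [0.001 0.131]
feed 0.13646563204053608
pause 0.1357707552440668
```

View pics/side9.png

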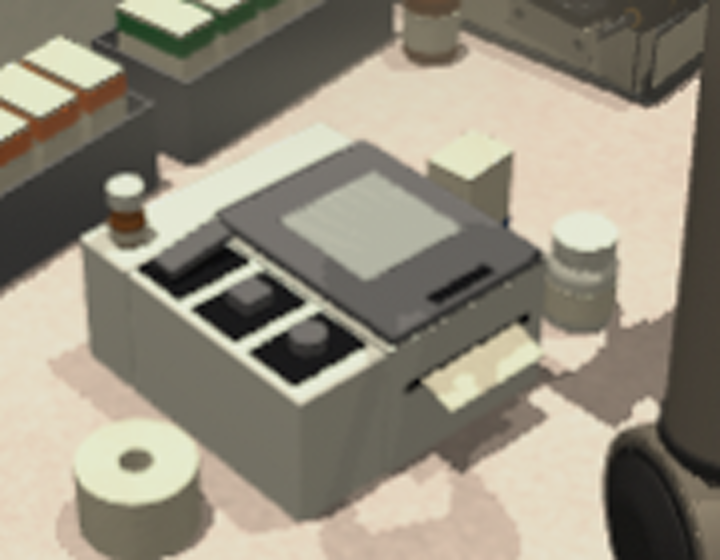

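View pics/top9.png

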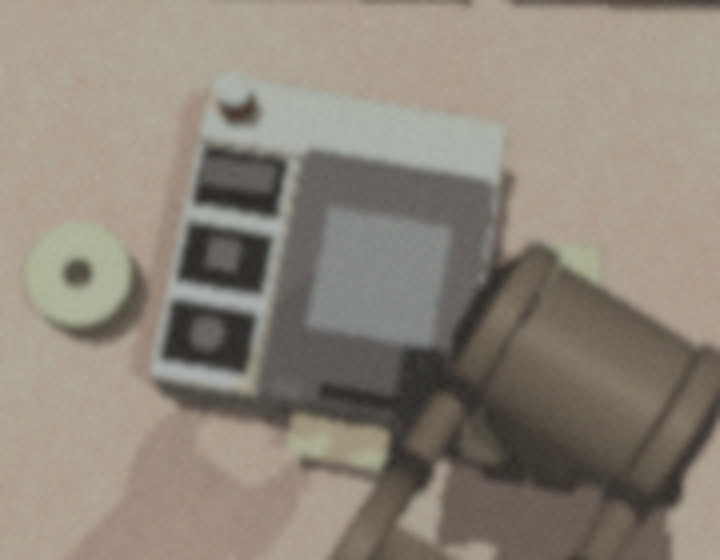

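The cover is shut (395,330), the rocker is over (195,248), and the feed button is out again (308,335). The vial, roll, jar and carton are in place, and the arm is clear.

```bash
python3 -c "from cell import robot; print(robot.hand_in())"
```

```text
the job is handed in; nothing more can be done
None
```

I shut the cover, tipped the rocker fully over, and pressed the feed button in, in that order. The job was handed in at about 13.5 s.

**Final checks:**
- **Cover:** slope 0.00 in both views, so it is shut.
- **Rocker:** slope went from about +0.13 to about -0.135, so it is fully over. It met its stop at 12.6 N.
- **Feed button:** it was on its stop at 18 N for just over 1 s, and afterwards its top was back at about 0.137 m (0.138 m when out).
- **Square key:** its top reads 0.136–0.138 m and it was never pressed.
- **Surroundings:** the vial, label roll, jar and tall carton look unmoved in the last pictures. The pen cup and flat carton were not in the last crops, but the arm did not go near them.

**What went wrong:** my first press on the rocker was too far out and met a sideways force of about 5 N at its outer end. I lifted, moved 12 mm inward and pressed again, and that press reached the stop.

**Disagreement:** the printer pose fitted from one camera differed from the two-camera fit by up to about 2 cm. I used the two-camera fit, and the contact heights agreed with it to about 1 mm.

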